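# Hook the lift-out tray under the organiser's lip and snap it down

## Task

Put the loose lift-out tray back on top of the drawer organiser: with its other end held up, slide the tray's wide tongue under the steel lip until you feel it right up against the stop, then swing the raised end down until its narrow tab snaps past the sprung roller and the tray lies flat and fully home. Let go at the end. Be gentle: nothing may bear on the organiser with more than 25 newtons (about 2.5 kg), and leave the jar, spirit level, hammer and corner bracket where they are.

Things in the scene. Friction and masses are not known exactly. Their poses are not given: they have to be found in the camera images.
- organiser: White organiser with three clear drawers, 232 x 136 mm, 102 mm high, fixed to the table. Origin: centre of its underside; z up, +x towards the drawer fronts. On top is a grey tray carrier: lip at the -x end, roller at the +x end. The carrier was clamped by hand anywhere up to 26 mm to -x or +x of the middle; its place is not measured and it does not shift in use.
- floor_mid (a point): Point on the carrier's flat floor, 110 mm above the organiser's origin and straight over it (organiser axes; does not follow the carrier). The stop's face is 65 mm from here to -x, give or take the 26 mm of the carrier: find it by feel. Carrier side rails 5 mm high, inner faces at y = -52 and +52 mm, guide the tray. The fixed steel lip is 4 mm thick and overhangs the floor.
- catch (a joint): How far the sprung roller is pushed to +x, 0 to 0.007 m (3.9 N at rest + 0.7 N per mm). Free-turning steel roller, radius 8 mm, 30 mm long along y, axis at rest 134.6 mm to +x of the stop's face, 11.5 mm above the floor; steel cheeks 21 mm high at y = -22 and +22 mm. With the tongue on the stop, passing it takes 5 to 8 N down at the tab; then it holds the tab down.
- tongue_edge (a point): Middle of the end face of the tray's wide tongue (-x end of the tray): 90 mm wide, 5 mm thick, 14 mm long; 2.5 mm above the underside, tray axes. The slot it goes in, under the lip, is 12 mm high above the floor, 10 mm deep to the stop, opens to +x; enter with the tab end raised 20 to 25 degrees, so that it also clears the roller. If it is short of the stop, the tab lands on top of the roller.
- tray_grip (a point): Grip centre on the white tray's fin handle; axes are the tray's: z up when flat, x from tongue to tab. The fin is 44 mm long (x), 10 mm thick (y) and reaches 50 mm above the tray's underside. This point is 36 mm above the underside, 77 mm from the tongue's edge, 53 mm from the tab's edge, midway along the fin. The tray weighs 0.11 to 0.22 kg and starts flat on the table.
- tab_edge (a point): Middle of the end face of the tray's narrow tab (+x end of the tray): 36 mm wide, 5 mm thick, 12 mm long; 2.5 mm above the underside, tray axes. The tray is 130 mm long overall, 96 mm wide, base 5 mm thick, with low walls to 13 mm above its underside that begin 20 mm from the tongue's edge.
- jar: Bystander: black twist-cap jar, 64 mm across, 95 mm high; origin under its centre.
- level: Bystander: steel spirit level, 300 mm long (its y), 22 mm wide, 45 mm high; origin under its centre.
- hammer: Bystander: green mallet-like hammer lying flat, about 260 mm long (its y), head 90 mm wide at +y; origin under its handle's middle.
- bracket: Bystander: chrome corner bracket, legs 50 mm, 20 mm wide; origin under the middle of its flat leg, other leg stands up.
There are look-alikes about, which are no part of the job. Of the things that look like the part that bears tongue_edge, the middle-sized one is meant.

How it is judged:
By the outcome, as a careful person would: the job done as asked, in the order asked, and still so for the second after the job is handed in, with the robot touching nothing.
It also fails if it takes over 64 s, if anything falls off the work surface, if the arm or the gripper's body presses on something with over 40 N, if the wrist force passes 120 N, or if a joint passes its speed limit or range.

## Robot

A 7-joint arm with a two-finger parallel gripper is mounted at the origin on the work surface. World frame = base frame: x ahead of the robot, y to its left, z up, the work surface at z = 0. Lengths are in m, angles in degrees, forces in N, time in s.
With the tool pointing down it reaches from about 0.425 to 0.875 m from the base axis. Payload 8.4 kg.
Tool frame: the origin (TCP) lies at the very end of the fingers, on their centre line; the grasp point (between the pads) lies 19 mm behind it (grasp_offset is the x of the grasp point in the tool frame, in m); x points along the fingers, y is the direction in which the jaws open and shut, and the axes are right-handed (so a half turn about x gives the same grasp; the last joint's range is limited). The gripper opens to 85 mm and grips with 20 to 120 N. Pads are 22 mm wide; open, the fingers measure 114 mm over their backs; the gripper's body (76 mm by 85 mm) begins 54 mm behind the grasp point. The pads swing forward as they close: fully open they stand 13 mm farther back than shut.
Start: joints at [-76.902, 19.091, 2.286, 83.961, -0.768, 76.965, -3.352], TCP at [0.209, 0.615, 0.231] pointing down, gripper open.
Joint ranges: [-147.57, 147.57], [-21.85, 119.76], [-74.77, 79.35], [14.55, 137.4], [-85.83, 265.84], [4.83, 119.75], [-152.11, 152.11]. Speed limits (degrees/s): [127.2, 127.2, 159.86, 159.86, 180, 180, 180].

## Interface

Orientations are given as a 3x3 rotation matrix whose columns are the frame's x, y, z axes.
In Python, from workcell import * gives the robot as it stands.
- The arm moves only by the tool drive_tool, never from a script. Its argument "plan" is a list of rows, each a list of 3 entries, a list of its own where there are three numbers: the shift along the tool's x, y, z in m, then the turn, a rotation vector about the tool's x, y, z in degrees, then the opening, from -1 (shut) to 1 (fully open), so that 0 is half open. A call has 1 to 20 rows; each row is the pose to reach, as a shift and turn from the pose measured when the call began, along the tool's axes at that moment; what a row does not reach only later rows make up. A row lasts 1/10 s, in which the tool goes at most 50 mm and 8.59 degrees, less where a joint would pass 70% of its speed; a pose out of reach is approached as far as the arm can. A call with a gripper value outside its range is refused whole. The fingers move at their own pace and stop on an object; the grip force is fixed at half the most. Time passes only in rows, so rows that repeat a pose let the fingers close. It gives the time, the measured TCP pose, the force and the opening at its end, in the units of the state.
- read_state(): the state, without advancing time (a new reading comes with each control period).
- capture(name): name is "scene" or "top"; returns a dict with "image" (420x560x3 uint8, blue, green, red), "fx", "fy", "cx", "cy" (pixels), "eye" and "rotation" of the camera in the world. Camera axes: x right, y down, z forward; pixel columns grow to the right and rows downward; lengths in m; the calibration is good to about 2 mm. A picture is of the moment at which its call begins. There is no depth.
- job_done(): hands the job in, once; it reports no verdict.
The state is a dict: "clock": time; "joint_pos": joint angles; "qvel": joint speeds; "joint_torque": joint torques, N m; "ee_pos": TCP position; "tcp_rot": TCP orientation; "ft_force": force on the tool from outside, world axes, zero at the start; "wrist_torque": the same for the moment, N m; "opening": finger opening in m.
Only numpy, scipy, OpenCV 4.12 (cv2) and the standard library are available. Lean on these libraries where they do the work, as an engineer would, in place of code of your own. Each camera call takes 0.05 s, during which the arm holds its last target.

## Working session

There is one attempt and no reset: what is moved stays moved. The work goes in short steps, Python scripts to look and compute and a tool call to move; the robot and the scene stay as the last step left them, time stands still between calls to the robot, and variables do not carry over. Pictures are saved under pics/ and viewed, and the job is handed in when it is done.

Besides the shell and the picture viewer there is one more tool, called after ">>>" in YAML: its name, and indented under it one key for each argument. drive_tool: Moves the arm, as the interface text tells. Its arguments: {"type":"object","properties":{"plan":{"type":"array"}},"required":["plan"]}

```bash
mkdir -p pics; ls; python3 - <<'E'
from workcell import *
import cv2,numpy as np
s=read_state()
for k,v in s.items(): print(k,np.round(v,4).tolist())
for n in("scene","top"):
    c=capture(n); cv2.imwrite(f"pics/{n}0.png",c["image"]); np.savez(f"{n}0.npz",**c)
    print(n,{k:np.round(v,4).tolist() for k,v in c.items() if k!="image"})
E
```

```text
pics
clock 0.0
joint_pos [-76.902, 19.1323, 2.2839, 84.0117, -0.7677, 76.9652, -3.352]
qvel [-0.0295, -0.1252, -0.0624, 0.0612, -0.0472, 0.1025, 0.0299]
joint_torque [-0.001, -65.8565, 1.365, -40.5557, 0.0169, 0.013, -0.0]
ee_pos [0.2091, 0.6149, 0.2304]
tcp_rot [[-0.0004, 0.322, 0.9467], [-0.0016, 0.9467, -0.322], [-1.0, -0.0016, 0.0001]]
ft_force [1.0984, 0.5455, 0.8022]
wrist_torque [-0.0142, -0.0081, 0.0018]
opening 0.0858
scene {'fx': 407.2499, 'fy': 407.2499, 'cx': 279.6198, 'cy': 211.991, 'eye': [1.3352, 0.2402, 0.6042], 'rotation': [[-0.2821, 0.5156, -0.809], [0.9593, 0.1396, -0.2455], [-0.0137, -0.8454, -0.534]]}
top {'fx': 485.3708, 'fy': 485.3708, 'cx': 276.1924, 'cy': 211.5679, 'eye': [0.4726, 0.0108, 1.1765], 'rotation': [[0.0232, -0.9927, 0.118], [-0.9997, -0.0226, 0.0067], [-0.004, -0.1181, -0.993]]}
```

View pics/scene0.png

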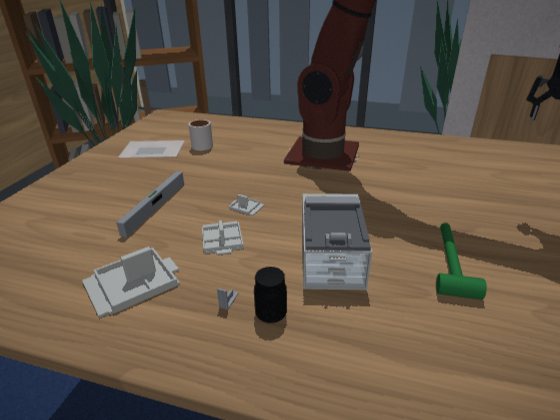

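View pics/top0.png

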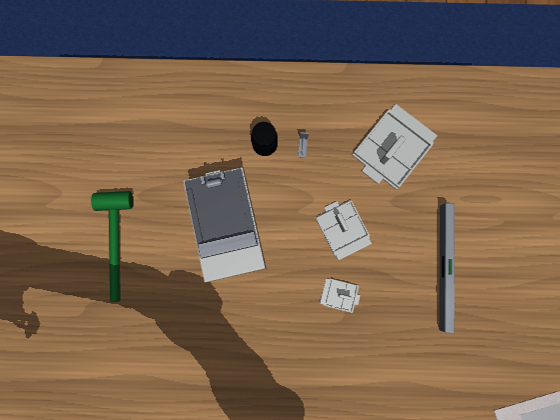

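Three candidates look like the tray in the top view: large at (395,147), middle at (343,230) and small at (340,295). The middle one fits 130 mm. I'll check it in a close crop.

```bash
python3 - <<'E'
import cv2,numpy as np
t=cv2.imread("pics/top0.png");s=cv2.imread("pics/scene0.png")
a=cv2.resize(t[190:270,300:390],None,fx=6,fy=6,interpolation=cv2.INTER_CUBIC)
cv2.imwrite("pics/c1.png",a)
b=cv2.resize(t[155:290,170:280],None,fx=4.4,fy=4.4,interpolation=cv2.INTER_CUBIC);cv2.imwrite("pics/c2.png",b)
d=cv2.resize(s[180:300,190:380],None,fx=4.2,fy=4.2,interpolation=cv2.INTER_CUBIC);cv2.imwrite("pics/c3.png",d)
E
```

```text
(no output)
```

View pics/c1.png

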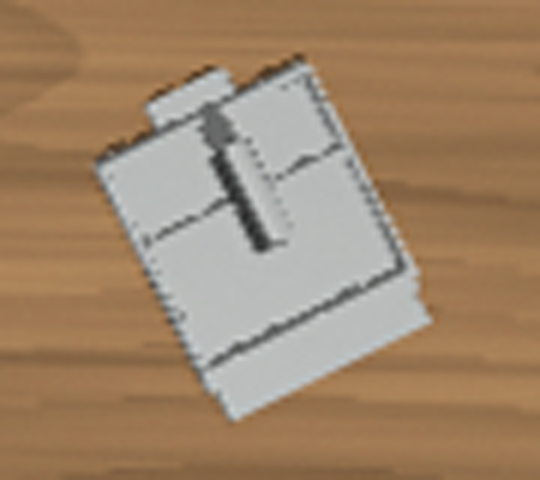

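View pics/c2.png

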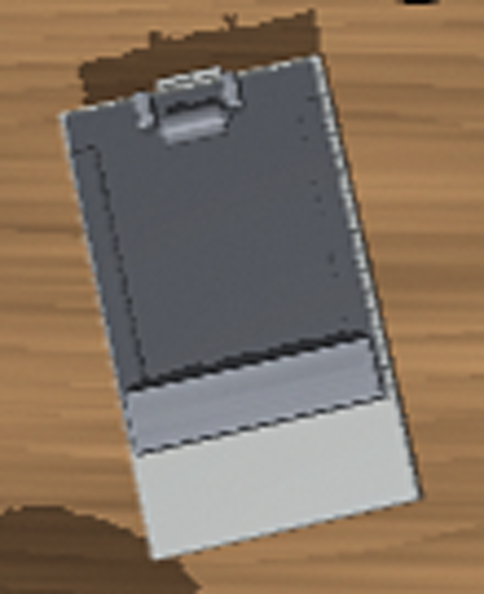

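View pics/c3.png

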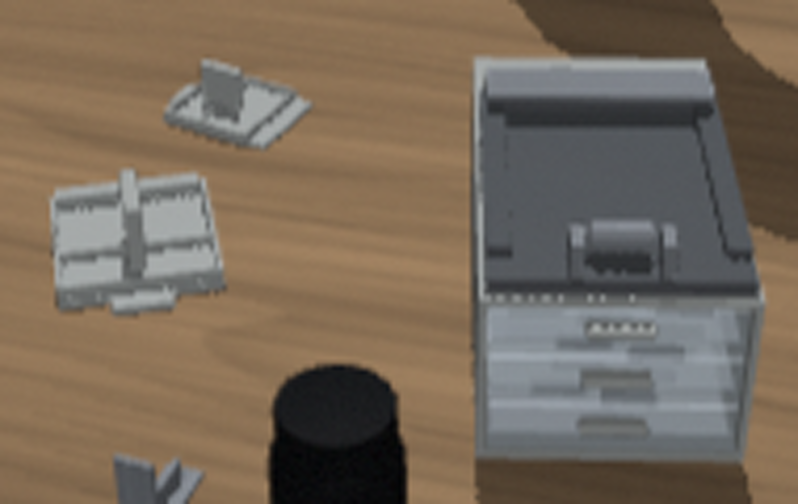

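```bash
cat > h.py <<'E'
import numpy as np,cv2
def cam(n):
    return dict(np.load(n+".npz"))
def ray(c,u,v,z):
    d=c["rotation"]@np.array([(u-c["cx"])/c["fx"],(v-c["cy"])/c["fy"],1]); e=c["eye"]
    return e+d*(z-e[2])/d[2]
def proj(c,p):
    q=c["rotation"].T@(np.asarray(p)-c["eye"]); return c["fx"]*q[0]/q[2]+c["cx"],c["fy"]*q[1]/q[2]+c["cy"]
def crop(x,y,s,ox,oy): return (x+.5)/s-.5+ox,(y+.5)/s-.5+oy
E
python3 - <<'E'
from h import *
T=cam("top0");S=cam("scene0")
f=lambda x,y,z:ray(T,*crop(x,y,6,300,190),z)
g=lambda x,y,z:ray(T,*crop(x,y,4.4,170,155),z)
k=lambda x,y,z:ray(S,*crop(x,y,4.2,190,180),z)
a,b=f(235,420,.004),f(432,320,.004); c,d=f(147,103,.005),f(222,66,.005)
print("tongue",a,b,np.linalg.norm(a-b)); print("tab",c,d,np.linalg.norm(c-d))
tm,bm=(a+b)/2,(c+d)/2; v=bm-tm; print("len",np.linalg.norm(v),"yaw tongue->tab",np.degrees(np.arctan2(v[1],v[0])), "grip",tm+v*77/130)
# fin top z=.05 ; end near tab and end near tongue in c1 
for p in [(203,112),(228,108),(257,250),(287,243)]: print("fin",f(*p,.05))
w=b-a; print("tongue dir",np.degrees(np.arctan2(w[1],w[0])))
print("ORG")
P=[g(155,558,.102),g(420,497,.102),g(320,58,.102),g(65,115,.102)]
for p in P:print(p)
bm=(P[0]+P[1])/2; fm=(P[2]+P[3])/2; v=fm-bm
print("len",np.linalg.norm(v),"yaw",np.degrees(np.arctan2(v[1],v[0])),"w",np.linalg.norm(P[0]-P[1]),np.linalg.norm(P[2]-P[3]),"ctr",(bm+fm)/2)
for s_ in [(0,3),(1,2)]:
    v=P[s_[1]]-P[s_[0]];print(np.degrees(np.arctan2(v[1],v[0])))
yaw=np.arctan2((fm-bm)[1],(fm-bm)[0]);R=np.array([[np.cos(yaw),-np.sin(yaw)],[np.sin(yaw),np.cos(yaw)]])
o=((bm+fm)/2)[:2]
for nm,p in dict(lipfL=g(130,385,.126),lipfR=g(368,335,.126),lipbL=g(138,455,.126),lipbR=g(385,400,.126),rollL=g(165,135,.1215),rollR=g(230,120,.1215),ckL=g(150,100,.131),ckR=g(232,85,.131),ckLb=g(145,128,.131),ckRb=g(237,105,.131)).items(): print(nm,p[:2],R.T@(p[:2]-o))
print("scene org top corners back/front", [k(*q,.102) for q in [(476,60),(706,60),(763,300),(478,300)]])
print("scene tab", k(113,305,.004),k(180,297,.004))
E
```

```text
tongue [ 0.49916491 -0.1343581   0.004     ] [ 0.54102138 -0.21318211  0.004     ] 0.08924789938612669
tab [ 0.62625227 -0.09755507  0.005     ] [ 0.6420906  -0.12781077  0.005     ] 0.0341505484974574
len 0.12940826904252217 yaw tongue->tab 28.168369208287338 grip [ 0.58766259 -0.1375877   0.00459231]
fin [ 0.61730913 -0.11524469  0.05      ]
fin [ 0.61910201 -0.12496662  0.05      ]
fin [ 0.56388915 -0.13665645  0.05      ]
fin [ 0.56687503 -0.14825501  0.05      ]
tongue dir -62.03117299875352
ORG
[0.44244211 0.17085205 0.102     ]
[0.47570712 0.03956754 0.102     ]
[0.69787827 0.09659207 0.102     ]
[0.66532383 0.22595473 0.102     ]
len 0.2294801525229312 yaw 14.140882699595387 w 0.13543331229982344 0.13339598080978907 ctr [0.57033783 0.1332416  0.102     ]
13.886684021338608
14.395324658536081
lipfL [0.52704583 0.18300357] [-0.02982297  0.05883062]
lipfR [0.55438025 0.06662371] [-0.03174925 -0.06070068]
lipbL [0.49286768 0.17764083] [-0.06427561  0.06198035]
lipbR [0.52257084 0.05734795] [-0.0648609 -0.0619241]
rollL [0.65279511 0.17145823] [0.08929524 0.0169137 ]
rollR [0.66114847 0.13916355] [ 0.08950566 -0.01644317]
ckL [0.66864118 0.17818317] [0.1063041  0.01956355]
ckR [0.67713864 0.13765602] [ 0.104643   -0.02181153]
ckLb [0.65447005 0.18008999] [0.09302822 0.0248747 ]
ckRb [0.66709137 0.13480161] [ 0.09420282 -0.02212483]
scene org top corners back/front [array([0.47855483, 0.04148618, 0.102     ]), array([0.44354207, 0.17202492, 0.102     ]), array([0.66642953, 0.22704641, 0.102     ]), array([0.70228351, 0.09665258, 0.102     ])]
scene tab [ 0.63842369 -0.13074193  0.004     ] [ 0.62133036 -0.0966007   0.004     ]
```

```bash
cat >> h.py <<'E'
from scipy.spatial.transform import Rotation as Rn
M=np.array([[0,0,-1],[0,-1,0],[-1,0,0]],float)
def Rtray(yaw,pitch=0): # pitch = tab-up degrees
    return (Rn.from_euler('z',yaw,degrees=True)*Rn.from_euler('y',-pitch,degrees=True)).as_matrix()
def rel(s,p,R):
    A=np.array(s["tcp_rot"]); d=A.T@(np.asarray(p)-np.array(s["ee_pos"]))
    r=Rn.from_matrix(A.T@R).as_rotvec(degrees=True)
    return np.round(d,4).tolist(),np.round(r,2).tolist()
def show(s):
    print("t",round(s["clock"],2),"pos",np.round(s["ee_pos"],4),"F",np.round(s["ft_force"],2),"T",np.round(s["wrist_torque"],2),"op",round(float(s["opening"]),4),"j",np.round(s["joint_pos"],1))
E
python3 - <<'E'
from h import *
from workcell import *
T=cam("top0");S=cam("scene0")
R=Rtray(28.1);g=np.array([.588,-.1375,0])
for n,c,(s_,ox,oy) in (("top",T,(6,300,190)),("scene",S,(4.2,190,180))):
  for x in(-22,22):
    for y in (-5,5):
      u,v=proj(c,g+R@np.array([x,y,50])/1000); print(n,x,y,((u-ox+.5)*s_-.5).round(),((v-oy+.5)*s_-.5).round())
s=read_state()
print(rel(s,[.5,.3,.23],Rtray(28.1+65)@M)); print(rel(s,[.588,-.1375,.12],R@M))
E
```

```text
top -22 -5 297.0 233.0
top -22 5 275.0 244.0
top 22 -5 245.0 132.0
top 22 5 222.0 144.0
scene -22 -5 118.0 169.0
scene -22 5 135.0 167.0
scene 22 -5 124.0 211.0
scene 22 5 142.0 209.0
([0.0008, -0.2046, 0.3768], [68.11, 0.05, 0.07])
([0.1114, -0.5903, 0.6009], [133.11, 0.1, 0.04])
```

>>> drive_tool:
  plan:
    - [[0,-0.025,0.045],[8.5,0,0],1]
    - [[0,-0.05,0.09],[17,0,0],1]
    - [[0,-0.075,0.14],[25.5,0,0],1]
    - [[0,-0.1,0.185],[34,0,0],1]
    - [[0,-0.125,0.23],[42.5,0,0],1]
    - [[0,-0.15,0.28],[51,0,0],1]
    - [[0,-0.175,0.33],[59.5,0,0],1]
    - [[0,-0.205,0.377],[68,0,0],1]
    - [[0.01,-0.25,0.4],[76,0,0],1]
    - [[0.01,-0.3,0.43],[84,0,0],1]
    - [[0.02,-0.35,0.46],[92,0,0],1]
    - [[0.03,-0.4,0.49],[100,0,0],1]
    - [[0.05,-0.44,0.515],[108,0,0],1]
    - [[0.07,-0.49,0.54],[116,0,0],1]
    - [[0.09,-0.54,0.57],[124,0,0],1]
    - [[0.11,-0.59,0.6],[133,0,0],1]
    - [[0.111,-0.59,0.601],[133.1,0,0],1]
    - [[0.111,-0.59,0.601],[133.1,0,0],1]
    - [[0.111,-0.59,0.601],[133.1,0,0],1]

```text
clock: 2.0
ee_pos: [0.5864, -0.1437, 0.1186]
tcp_rot: [[-0.003, 0.465, -0.885], [-0.005, -0.885, -0.465], [-1.0, 0.003, 0.005]]
ft_force: [-0.1, 0.2, -0.1]
opening: 0.0851
```

```bash
python3 - <<'E'
from h import *
from workcell import *
s=read_state();show(s);print(rel(s,[.588,-.1375,.12],Rtray(28.1)@M),rel(s,[.588,-.1375,.017],Rtray(28.1)@M))
for n in("scene","top"):
    c=capture(n); cv2.imwrite(f"pics/{n}1.png",c["image"]); np.savez(f"{n}1.npz",**c)
a=cv2.imread("pics/scene1.png")[130:330,100:400];cv2.imwrite("pics/s1c.png",cv2.resize(a,None,fx=2.6,fy=2.6))
E
```

```text
t 2.0 pos [ 0.5864 -0.1437  0.1186] F [-0.09  0.2  -0.12] T [ 0.02  0.02 -0.03] op 0.0851 j [-25.1  22.8  43.2 100.  -16.8  64.1 -38.9]
([-0.0014, -0.0047, -0.0043], [-0.41, 0.29, -0.15]) ([0.1016, -0.005, -0.0048], [-0.41, 0.29, -0.15])
```

View pics/s1c.png

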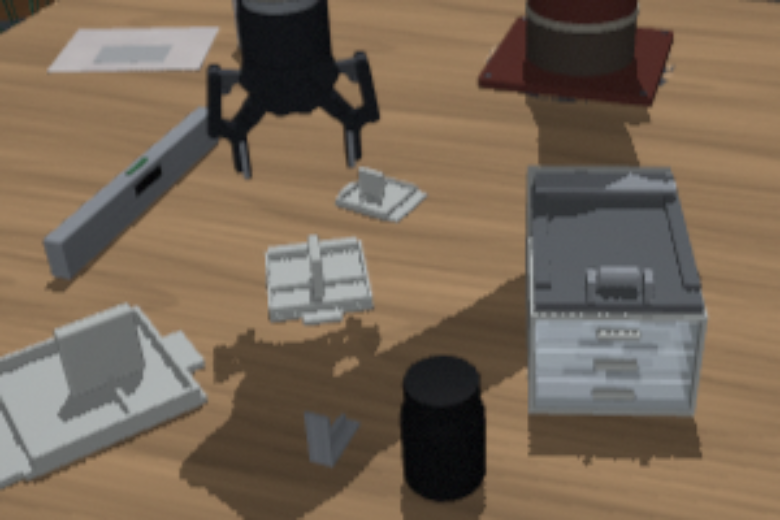

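>>> drive_tool:
  plan:
    - [[0,-0.005,-0.005],[-0.4,0.3,0],1]
    - [[0,-0.005,-0.005],[-0.4,0.3,0],1]
    - [[0,-0.005,-0.005],[-0.4,0.3,0],1]

```text
clock: 2.4
ee_pos: [0.59, -0.1298, 0.12]
tcp_rot: [[0.003, 0.478, -0.878], [0.001, -0.878, -0.478], [-1.0, 0.0, -0.003]]
ft_force: [1.2, -0.2, 0.1]
opening: 0.0851
```

>>> drive_tool:
  plan:
    - [[0,0,0],[0,0,0],1]
    - [[0,0,0],[0,0,0],1]

```text
clock: 2.6
ee_pos: [0.5901, -0.1291, 0.1202]
tcp_rot: [[0.004, 0.479, -0.878], [0.002, -0.878, -0.479], [-1.0, 0.0, -0.004]]
ft_force: [-0.7, -0.2, -0.8]
opening: 0.0854
```

```bash
python3 - <<'E'
from h import *
from workcell import *
s=read_state();show(s);print(rel(s,[.588,-.1375,.017],Rtray(28.1)@M))
E
```

```text
t 2.6 pos [ 0.5901 -0.1291  0.1202] F [-0.72 -0.19 -0.84] T [-0.01  0.01  0.01] op 0.0854 j [-26.   22.4  42.8 100.1 -16.9  63.9 -39.3]
([0.1032, 0.0063, 0.0063], [0.5, -0.23, -0.01])
```

>>> drive_tool:
  plan:
    - [[0.0,0.006,0.006],[0.5,-0.2,0],1]
    - [[0.03,0.006,0.006],[0.5,-0.2,0],1]
    - [[0.06,0.006,0.006],[0.5,-0.2,0],1]
    - [[0.08,0.006,0.006],[0.5,-0.2,0],1]
    - [[0.09,0.006,0.006],[0.5,-0.2,0],1]
    - [[0.1,0.006,0.006],[0.5,-0.2,0],1]
    - [[0.103,0.006,0.006],[0.5,-0.2,0],1]
    - [[0.103,0.006,0.006],[0.5,-0.2,0],1]
    - [[0.103,0.006,0.006],[0.5,-0.2,0],1]

```text
clock: 3.5
ee_pos: [0.5887, -0.1372, 0.018]
tcp_rot: [[0.002, 0.471, -0.882], [-0.0, -0.882, -0.471], [-1.0, 0.001, -0.002]]
ft_force: [-0.5, -0.4, -0.6]
opening: 0.0853
```

```bash
python3 - <<'E'
from h import *
from workcell import *
s=read_state();show(s);print(rel(s,[.588,-.1375,.017],Rtray(28.1)@M))
c=capture("scene");cv2.imwrite("pics/s2.png",cv2.resize(c["image"][150:290,150:290],None,fx=4.2,fy=4.2))
c=capture("top");cv2.imwrite("pics/t2.png",cv2.resize(c["image"][170:280,280:400],None,fx=5,fy=5))
E
```

```text
t 3.5 pos [ 0.5887 -0.1372  0.018 ] F [-0.48 -0.42 -0.56] T [ 0.   -0.03  0.02] op 0.0853 j [-21.9  29.8  39.1 104.3 -22.9  53.9 -34.7]
([0.001, -0.0001, 0.0008], [-0.0, -0.09, -0.05])
```

View pics/s2.png

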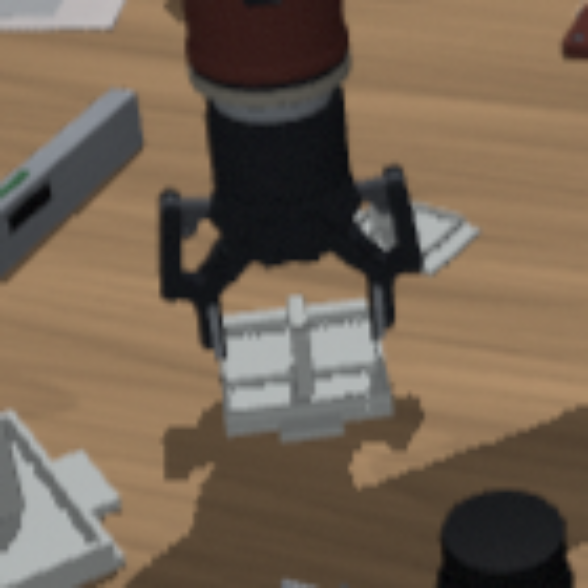

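View pics/t2.png

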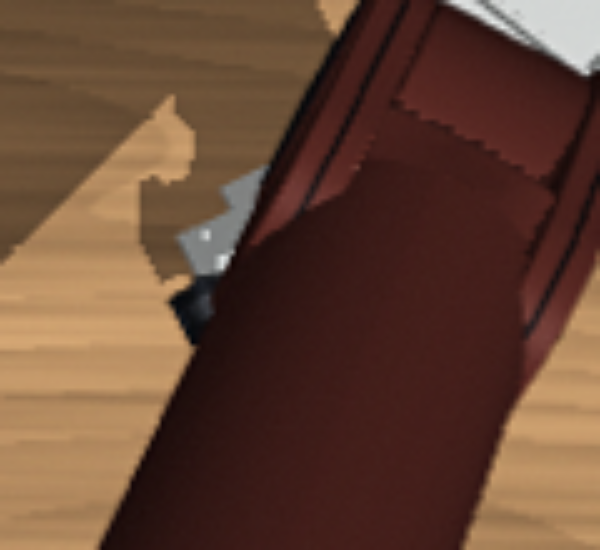

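The fingers at (210,340) and (380,320) straddle the tray, with the fin at (297,350) midway between them. I'll close now.

>>> drive_tool:
  plan:
    - [[0.001,0,0.001],[0,0,0],0]
    - [[0.001,0,0.001],[0,0,0],-0.5]
    - [[0.001,0,0.001],[0,0,0],-1]
    - [[0.001,0,0.001],[0,0,0],-1]
    - [[0.001,0,0.001],[0,0,0],-1]
    - [[0.001,0,0.001],[0,0,0],-1]
    - [[0.001,0,0.001],[0,0,0],-1]
    - [[0.001,0,0.001],[0,0,0],-1]

```text
clock: 4.4
ee_pos: [0.588, -0.1376, 0.0171]
tcp_rot: [[0.002, 0.471, -0.882], [0.0, -0.882, -0.471], [-1.0, 0.001, -0.002]]
ft_force: [-0.8, 0.1, 1.4]
opening: 0.0094
```

```bash
python3 - <<'E'
from h import *
from workcell import *
s=read_state();show(s)
c=capture("scene");cv2.imwrite("pics/s3.png",cv2.resize(c["image"][150:290,150:290],None,fx=4.2,fy=4.2))
E
```

```text
t 4.4 pos [ 0.588  -0.1376  0.0171] F [-0.78  0.1   1.37] T [ 0.02  0.06 -0.07] op 0.0094 j [-21.8  29.8  39.  104.4 -22.9  53.7 -34.6]
```

View pics/s3.png

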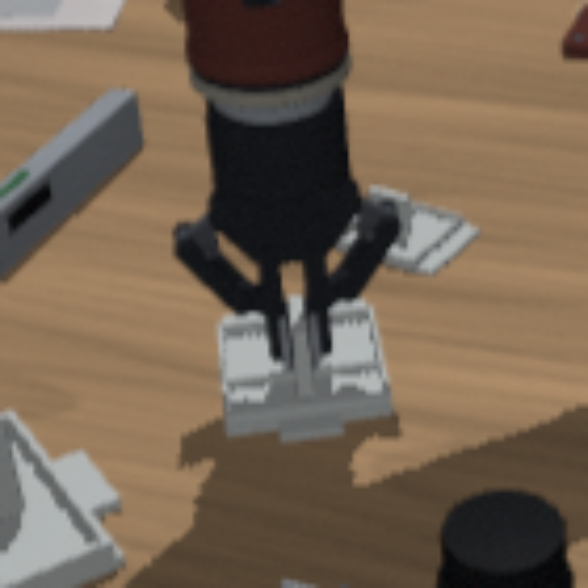

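```bash
cat >> h.py <<'E'
ORG=np.array([.5703,.1332,0]);OY=14.1
def tcp_for(xo,h,pitch,yo=0,yaw=OY):
    """tongue lower corner at org x=xo, yo, height h above floor -> TCP pos,R"""
    Rt=Rtray(yaw,pitch); c=ORG+Rtray(OY)@np.array([xo,yo,.110+h])
    return c+Rt@np.array([.077,0,.017]),Rt@M
def tray_now(s):
    A=np.array(s["tcp_rot"])@M.T; c=np.array(s["ee_pos"])-A@np.array([.077,0,.017])
    o=Rtray(OY).T@(c-ORG); o[2]-=.110
    e=Rn.from_matrix(Rtray(OY).T@A).as_euler('ZYX',degrees=True)
    return o, np.array([e[0],-e[1],e[2]])  # rel yaw, pitch(tab up), roll
def shown(s):
    show(s);o,e=tray_now(s); F=Rtray(OY).T@np.array(s["ft_force"]); print("tongue xyz mm",(o*1000).round(2),"yaw,pitch,roll",e.round(2),"Forg",F.round(2))
E
python3 - <<'E'
from h import *
from workcell import *
s=read_state();shown(s)
p=np.array(s["ee_pos"])
print(rel(s,p+[0,0,.12],Rtray(28.1)@M))
print(rel(s,[.60,-.08,.26],Rtray(24,8)@M))
p1,R1=tcp_for(0,.09,22);print(p1,rel(s,p1,R1))
p1,R1=tcp_for(0,.012,22);print(p1,rel(s,p1,R1))
E
```

```text
t 4.45 pos [ 0.588  -0.1376  0.0171] F [-0.23 -0.25  2.87] T [ 0.09  0.05 -0.  ] op 0.0097 j [-21.8  29.8  39.  104.4 -22.9  53.7 -34.6]
tongue xyz mm [-123.52 -285.58 -110.05] yaw,pitch,roll [14.    0.11 -0.05] Forg [-0.28 -0.19  2.87]
([-0.12, 0.0001, -0.0002], [0.0, -0.11, -0.05])
([-0.2429, -0.0449, -0.0382], [4.1, 7.89, 0.24])
[0.63336578 0.14904103 0.24460683] ([-0.2274, -0.2312, -0.1755], [13.84, 21.77, 2.65])
[0.63336578 0.14904103 0.16660683] ([-0.1494, -0.2313, -0.1754], [13.84, 21.77, 2.65])
```

>>> drive_tool:
  plan:
    - [[-0.01,0,0],[0,0,0],-1]
    - [[-0.03,0,0],[0,0,0],-1]
    - [[-0.06,0,0],[0,0,0],-1]
    - [[-0.1,0,0],[0,0,0],-1]
    - [[-0.14,0,0],[0,0,0],-1]
    - [[-0.18,0,0],[0,0,0],-1]
    - [[-0.215,-0.02,-0.015],[1,2,0.2],-1]
    - [[-0.227,-0.05,-0.035],[3,5,0.5],-1]
    - [[-0.227,-0.08,-0.06],[5,8,1],-1]
    - [[-0.227,-0.11,-0.085],[7,11,1.3],-1]
    - [[-0.227,-0.14,-0.11],[9,14,1.7],-1]
    - [[-0.227,-0.17,-0.13],[11,17,2],-1]
    - [[-0.227,-0.2,-0.15],[12.5,19.5,2.4],-1]
    - [[-0.227,-0.22,-0.17],[13.5,21.5,2.6],-1]
    - [[-0.227,-0.231,-0.175],[13.8,21.8,2.6],-1]
    - [[-0.227,-0.231,-0.175],[13.8,21.8,2.6],-1]
    - [[-0.227,-0.231,-0.175],[13.8,21.8,2.6],-1]
    - [[-0.227,-0.231,-0.175],[13.8,21.8,2.6],-1]

```text
clock: 6.25
ee_pos: [0.6333, 0.1468, 0.2444]
tcp_rot: [[0.363, 0.242, -0.9], [0.091, -0.97, -0.225], [-0.927, -0.001, -0.375]]
ft_force: [-0.4, -0.2, -0.8]
opening: 0.0092
```

```bash
python3 - <<'E'
from h import *
from workcell import *
s=read_state();shown(s)
for n in("scene","top"):
    c=capture(n); cv2.imwrite(f"pics/{n}4.png",c["image"]); np.savez(f"{n}4.npz",**c)
a=cv2.imread("pics/scene4.png")[100:310,260:420];b=cv2.imread("pics/top4.png")[120:290,150:310]
cv2.imwrite("pics/s4c.png",cv2.resize(a,None,fx=2.8,fy=2.8));cv2.imwrite("pics/t4c.png",cv2.resize(b,None,fx=3.5,fy=3.5))
p1,R1=tcp_for(0,.012,22);print(p1,rel(s,p1,R1))
E
```

```text
t 6.25 pos [0.6333 0.1468 0.2444] F [-0.39 -0.22 -0.85] T [-0.13  0.55  0.06] op 0.0092 j [-53.1   3.1  37.1 105.2  -1.3  50.3 -91.7]
tongue xyz mm [-0.66 -2.08 89.83] yaw,pitch,roll [-0.08 22.01  0.03] Forg [-0.43 -0.12 -0.85]
[0.63336578 0.14904103 0.16660683] ([0.0724, -0.0021, 0.0286], [-0.08, -0.01, 0.0])
```

View pics/s4c.png

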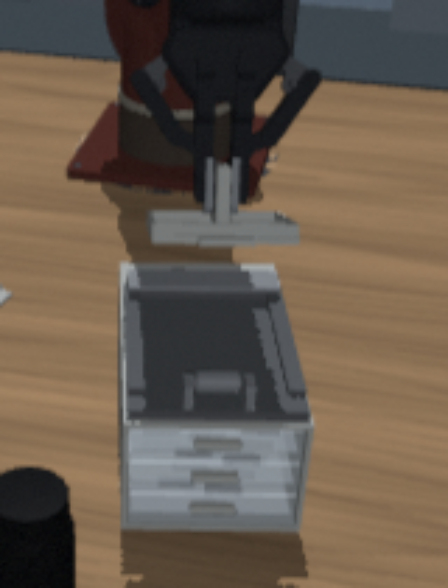

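View pics/t4c.png

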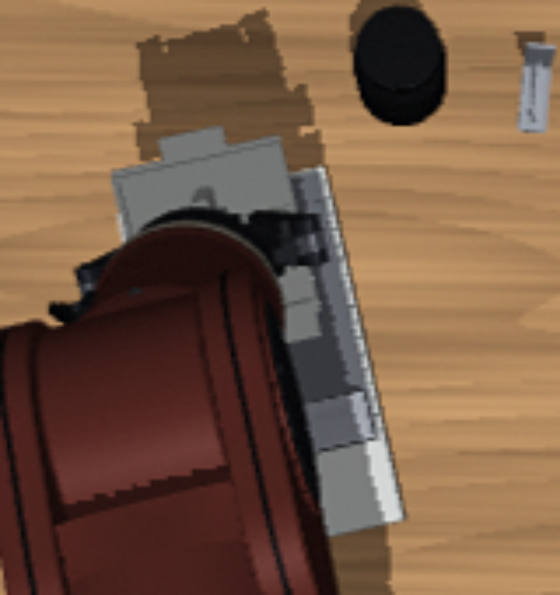

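The tray is held level side to side, pitched tab-up above the carrier. In the top crop the tab end is at (160-222, 127-143). I'll check the in-hand pose.

```bash
python3 - <<'E'
from h import *
from workcell import *
s=read_state()
A=np.array(s["tcp_rot"])@M.T; c0=np.array(s["ee_pos"])-A@np.array([.077,0,.017])
T=cam("top4");S=cam("scene4")
for nm,q in dict(tabL=(130,18,5),tabR=(130,-18,5),tabLb=(130,18,0),tabRb=(130,-18,0),wL=(118,48,13),wR=(118,-48,13),tonR=(0,-45,5)).items():
    p=c0+A@np.array(q)/1000
    u,v=proj(T,p);a,b=proj(S,p);print(nm,"top",((u-150+.5)*3.5).round(),((v-120+.5)*3.5).round(),"scene",((a-260+.5)*2.8).round(),((b-100+.5)*2.8).round())
E
```

```text
tabL top 158.0 139.0 scene 257.0 238.0
tabR top 222.0 125.0 scene 201.0 238.0
tabLb top 159.0 138.0 scene 257.0 246.0
tabRb top 222.0 124.0 scene 201.0 246.0
wL top 109.0 174.0 scene 302.0 224.0
wR top 279.0 137.0 scene 154.0 223.0
tonR top 322.0 335.0 scene 151.0 218.0
```

>>> drive_tool:
  plan:
    - [[0.01,-0.002,0.004],[0,0,0],-1]
    - [[0.03,-0.002,0.012],[0,0,0],-1]
    - [[0.05,-0.002,0.02],[0,0,0],-1]
    - [[0.065,-0.002,0.026],[0,0,0],-1]
    - [[0.072,-0.002,0.0285],[0,0,0],-1]
    - [[0.072,-0.002,0.0285],[0,0,0],-1]
    - [[0.072,-0.002,0.0285],[0,0,0],-1]

```text
clock: 7.05
ee_pos: [0.6337, 0.149, 0.1675]
tcp_rot: [[0.364, 0.242, -0.899], [0.091, -0.97, -0.224], [-0.927, -0.001, -0.375]]
ft_force: [0.5, 0.8, -1.8]
opening: 0.009
```

```bash
python3 - <<'E'
from h import *
from workcell import *
s=read_state();shown(s)
for x,h in((-.015,.003),(-.025,.0015),(-.03,.0015),(-.036,.0015)):
    p1,R1=tcp_for(x,h,22);print(x,h,rel(s,p1,R1))
c=capture("scene"); cv2.imwrite("pics/s5c.png",cv2.resize(c["image"][130:310,280:400],None,fx=3.3,fy=3.3))
E
```

```text
t 7.05 pos [0.6337 0.149  0.1675] F [ 0.51  0.79 -1.79] T [-0.14  0.43  0.02] op 0.009 j [-51.7   7.9  36.8 110.7  -6.   41.1 -88.3]
tongue xyz mm [ 3.800e-01 -1.000e-02  1.279e+01] yaw,pitch,roll [-0.1  22.05  0.04] Forg [ 0.69  0.64 -1.79]
-0.015 0.003 ([0.0034, -0.0001, 0.0179], [-0.1, -0.05, -0.0])
-0.025 0.0015 ([0.001, -0.0001, 0.0278], [-0.1, -0.05, -0.0])
-0.03 0.0015 ([-0.0009, -0.0001, 0.0324], [-0.1, -0.05, -0.0])
-0.036 0.0015 ([-0.0031, -0.0001, 0.0379], [-0.1, -0.05, -0.0])
```

View pics/s5c.png

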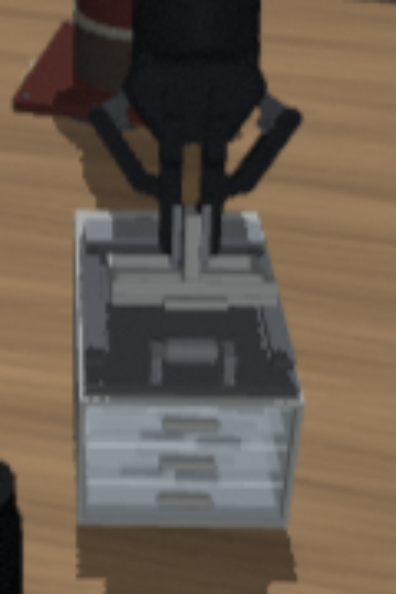

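>>> drive_tool:
  plan:
    - [[0.002,0,0.009],[0,0,0],-1]
    - [[0.0034,0,0.018],[-0.1,0,0],-1]
    - [[0.0034,0,0.018],[-0.1,0,0],-1]
    - [[0.001,0,0.0275],[-0.1,0,0],-1]
    - [[0.001,0,0.0275],[-0.1,0,0],-1]
    - [[0.001,0,0.0275],[-0.1,0,0],-1]

```text
clock: 7.7
ee_pos: [0.6095, 0.1433, 0.1569]
tcp_rot: [[0.365, 0.244, -0.898], [0.093, -0.97, -0.226], [-0.926, -0.001, -0.376]]
ft_force: [0.3, 1.1, -1.3]
opening: 0.0094
```

```bash
python3 - <<'E'
from h import *
from workcell import *
s=read_state();shown(s)
for x,h in((-.028,.0015),(-.031,.0015),(-.034,.0015),(-.036,.0015)):
    p1,R1=tcp_for(x,h,22);print(x,h,rel(s,p1,R1))
c=capture("scene"); cv2.imwrite("pics/s6c.png",cv2.resize(c["image"][180:270,290:390],None,fx=6,fy=6,interpolation=cv2.INTER_CUBIC))
E
```

```text
t 7.7 pos [0.6095 0.1433 0.1569] F [ 0.29  1.06 -1.26] T [-0.12  0.51 -0.01] op 0.0094 j [-52.9   5.   36.8 114.5  -3.2  39.4 -90.5]
tongue xyz mm [-24.5    0.23   2.15] yaw,pitch,roll [1.000e-02 2.212e+01 4.000e-02] Forg [ 0.54  0.95 -1.26]
-0.028 0.0015 ([-0.0006, 0.0002, 0.0034], [0.01, -0.12, 0.05])
-0.031 0.0015 ([-0.0017, 0.0002, 0.0062], [0.01, -0.12, 0.05])
-0.034 0.0015 ([-0.0028, 0.0002, 0.009], [0.01, -0.12, 0.05])
-0.036 0.0015 ([-0.0036, 0.0002, 0.0109], [0.01, -0.12, 0.05])
```

View pics/s6c.png

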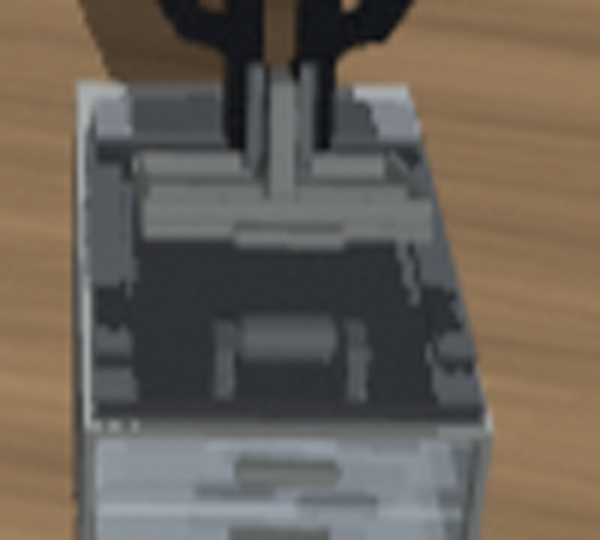

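>>> drive_tool:
  plan:
    - [[-0.0006,0,0.0034],[0,0,0],-1]
    - [[-0.0017,0,0.006],[0,0,0],-1]
    - [[-0.0017,0,0.006],[0,0,0],-1]

```text
clock: 8.05
ee_pos: [0.6033, 0.1416, 0.1561]
tcp_rot: [[0.365, 0.244, -0.899], [0.092, -0.97, -0.226], [-0.926, -0.001, -0.376]]
ft_force: [0.3, 1.0, -0.9]
opening: 0.0092
```

```bash
python3 - <<'E'
from h import *
from workcell import *
s=read_state();shown(s)
for x,h in((-.034,.0013),(-.036,.0013),(-.037,.0013)):
    p1,R1=tcp_for(x,h,22);print(x,h,rel(s,p1,R1))
E
```

```text
t 8.05 pos [0.6033 0.1416 0.1561] F [ 0.32  1.   -0.92] T [-0.13  0.53 -0.03] op 0.0092 j [-53.2   4.1  36.8 115.4  -2.3  39.2 -91.3]
tongue xyz mm [-30.84   0.11   1.42] yaw,pitch,roll [ 0.   22.11  0.04] Forg [ 0.56  0.89 -0.92]
-0.034 0.0013 ([-0.0009, 0.0001, 0.0029], [0.0, -0.11, 0.04])
-0.036 0.0013 ([-0.0017, 0.0001, 0.0048], [0.0, -0.11, 0.04])
-0.037 0.0013 ([-0.0021, 0.0001, 0.0057], [0.0, -0.11, 0.04])
```

>>> drive_tool:
  plan:
    - [[-0.0009,0,0.0029],[0,0,0],-1]
    - [[-0.0013,0,0.0038],[0,0,0],-1]
    - [[-0.0013,0,0.0038],[0,0,0],-1]

```text
clock: 8.35
ee_pos: [0.5993, 0.1406, 0.1559]
tcp_rot: [[0.365, 0.244, -0.899], [0.092, -0.97, -0.226], [-0.926, -0.001, -0.376]]
ft_force: [-0.4, -0.0, -2.2]
opening: 0.0092
```

```bash
python3 - <<'E'
from h import *
from workcell import *
s=read_state();shown(s)
E
```

```text
t 8.35 pos [0.5993 0.1406 0.1559] F [-0.4  -0.   -2.16] T [-0.16  0.51 -0.01] op 0.0092 j [-53.4   3.5  36.8 115.9  -1.7  39.2 -91.9]
tongue xyz mm [-35.01   0.13   1.19] yaw,pitch,roll [-0.   22.11  0.05] Forg [-0.39  0.1  -2.16]
```

1 mm steps from here, watching the force.

>>> drive_tool:
  plan:
    - [[-0.0004,0,0.0009],[0,0,0],-1]
    - [[-0.0008,0,0.0018],[0,0,0],-1]

```text
clock: 8.55
ee_pos: [0.5974, 0.1401, 0.156]
tcp_rot: [[0.365, 0.244, -0.899], [0.092, -0.97, -0.226], [-0.926, -0.001, -0.376]]
ft_force: [0.0, -0.4, -1.5]
opening: 0.0095
```

>>> drive_tool:
  plan:
    - [[-0.0004,0,0.0009],[0,0,0],-1]
    - [[-0.0004,0,0.0009],[0,0,0],-1]

```text
clock: 8.75
ee_pos: [0.5963, 0.1398, 0.156]
tcp_rot: [[0.365, 0.244, -0.899], [0.092, -0.97, -0.226], [-0.926, -0.001, -0.376]]
ft_force: [0.3, -0.3, -2.3]
opening: 0.0095
```

```bash
python3 - <<'E'
from h import *
from workcell import *
s=read_state();shown(s)
E
```

```text
t 8.75 pos [0.5963 0.1398 0.156 ] F [ 0.35 -0.33 -2.27] T [-0.12  0.57  0.  ] op 0.0095 j [-53.5   3.1  36.7 116.3  -1.1  39.2 -92.3]
tongue xyz mm [-38.08   0.09   1.31] yaw,pitch,roll [ 0.   22.11  0.04] Forg [ 0.26 -0.4  -2.27]
```

>>> drive_tool:
  plan:
    - [[-0.0004,0,0.0009],[0,0,0],-1]
    - [[-0.0004,0,0.0009],[0,0,0],-1]

```text
clock: 8.95
ee_pos: [0.5953, 0.1395, 0.156]
tcp_rot: [[0.365, 0.244, -0.899], [0.092, -0.97, -0.226], [-0.927, -0.001, -0.376]]
ft_force: [0.1, 0.1, -2.4]
opening: 0.009
```

>>> drive_tool:
  plan:
    - [[-0.0004,0,0.0009],[0,0,0],-1]
    - [[-0.0004,0,0.0009],[0,0,0],-1]

```text
clock: 9.15
ee_pos: [0.5942, 0.1393, 0.1561]
tcp_rot: [[0.365, 0.244, -0.899], [0.092, -0.97, -0.226], [-0.927, -0.001, -0.376]]
ft_force: [-1.2, 0.5, -2.2]
opening: 0.0094
```

```bash
python3 - <<'E'
from h import *
from workcell import *
s=read_state();shown(s)
E
```

```text
t 9.15 pos [0.5942 0.1393 0.1561] F [-1.24  0.5  -2.22] T [-0.13  0.47 -0.02] op 0.0094 j [-53.6   2.7  36.7 116.5  -0.8  39.2 -92.6]
tongue xyz mm [-40.29   0.09   1.34] yaw,pitch,roll [-0.   22.1   0.05] Forg [-1.08  0.79 -2.22]
```

>>> drive_tool:
  plan:
    - [[-0.0004,0,0.0009],[0,0,0],-1]
    - [[-0.0004,0,0.0009],[0,0,0],-1]

```text
clock: 9.35
ee_pos: [0.5937, 0.1392, 0.1564]
tcp_rot: [[0.366, 0.244, -0.898], [0.093, -0.97, -0.226], [-0.926, -0.001, -0.377]]
ft_force: [2.3, 1.3, -3.3]
opening: 0.0088
```

>>> drive_tool:
  plan:
    - [[-0.0004,0,0.0009],[0,0,0],-1]
    - [[-0.0004,0,0.0009],[0,0,0],-1]

```text
clock: 9.55
ee_pos: [0.5933, 0.1392, 0.1569]
tcp_rot: [[0.367, 0.244, -0.898], [0.093, -0.97, -0.226], [-0.925, -0.001, -0.379]]
ft_force: [5.7, 1.4, -5.4]
opening: 0.0091
```

```bash
python3 - <<'E'
from h import *
from workcell import *
s=read_state();shown(s)
E
```

```text
t 9.55 pos [0.5933 0.1392 0.1569] F [ 5.69  1.35 -5.41] T [ 0.16 -0.76  0.12] op 0.0091 j [-53.7   2.4  36.7 116.7  -0.4  39.1 -92.9]
tongue xyz mm [-41.07   0.19   1.97] yaw,pitch,roll [1.000e-02 2.226e+01 5.000e-02] Forg [ 5.85 -0.07 -5.41]
```

```bash
cat > sw.py <<'E'
from h import *
from workcell import *
import sys
s=read_state();shown(s)
xs=float(sys.argv[1])/1000;h=float(sys.argv[2])/1000
for th in map(float,sys.argv[3:]):
    p,R=tcp_for(xs+.005*np.sin(np.radians(th)),h,th);print(th,rel(s,p,R))
E
python3 sw.py -43 0.3 22 20 18 16 14 12
```

```text
t 9.55 pos [0.5933 0.1392 0.1569] F [ 5.69  1.35 -5.41] T [ 0.16 -0.76  0.12] op 0.0091 j [-53.7   2.4  36.7 116.7  -0.4  39.1 -92.9]
tongue xyz mm [-41.07   0.19   1.97] yaw,pitch,roll [1.000e-02 2.226e+01 5.000e-02] Forg [ 5.85 -0.07 -5.41]
22.0 ([0.0019, 0.0002, 0.0006], [0.01, -0.26, 0.05])
20.0 ([0.0045, 0.0002, 0.0002], [0.01, -2.26, 0.05])
18.0 ([0.0072, 0.0002, -0.0001], [0.02, -4.26, 0.05])
16.0 ([0.0098, 0.0002, -0.0002], [0.02, -6.26, 0.05])
14.0 ([0.0125, 0.0002, -0.0003], [0.02, -8.26, 0.05])
12.0 ([0.0152, 0.0002, -0.0003], [0.02, -10.26, 0.05])
```

>>> drive_tool:
  plan:
    - [[0.0019,0,0.0006],[0,-0.3,0],-1]
    - [[0.0045,0,0.0002],[0,-2.3,0],-1]
    - [[0.0072,0,-0.0001],[0,-4.3,0],-1]
    - [[0.0072,0,-0.0001],[0,-4.3,0],-1]

```text
clock: 9.95
ee_pos: [0.5965, 0.1401, 0.1502]
tcp_rot: [[0.298, 0.244, -0.923], [0.075, -0.97, -0.232], [-0.952, -0.0, -0.307]]
ft_force: [2.2, 1.4, -0.9]
opening: 0.0093
```

```bash
python3 sw.py -43 0.3 18 16 14 12 10
```

```text
t 9.95 pos [0.5965 0.1401 0.1502] F [ 2.21  1.38 -0.92] T [ 0.28 -0.13  0.02] op 0.0093 j [-52.5   6.5  37.  112.9  -4.7  44.  -89.3]
tongue xyz mm [-40.92   0.26   0.32] yaw,pitch,roll [3.000e-02 1.791e+01 1.000e-02] Forg [ 2.48  0.8  -0.92]
18.0 ([-0.0003, 0.0003, 0.0005], [0.03, 0.09, 0.02])
16.0 ([0.0024, 0.0003, 0.0002], [0.03, -1.91, 0.02])
14.0 ([0.005, 0.0003, -0.0001], [0.03, -3.91, 0.02])
12.0 ([0.0077, 0.0003, -0.0003], [0.03, -5.91, 0.02])
10.0 ([0.0104, 0.0003, -0.0004], [0.03, -7.91, 0.02])
```

>>> drive_tool:
  plan:
    - [[0.0024,0,0.0006],[0,-1.9,0],-1]
    - [[0.005,0,0.0003],[0,-3.9,0],-1]
    - [[0.0077,0,0.0001],[0,-5.9,0],-1]
    - [[0.0077,0,0.0001],[0,-5.9,0],-1]

```text
clock: 10.35
ee_pos: [0.5996, 0.141, 0.1429]
tcp_rot: [[0.202, 0.244, -0.948], [0.051, -0.97, -0.239], [-0.978, 0.0, -0.209]]
ft_force: [4.0, 2.4, 0.3]
opening: 0.0091
```

```bash
python3 sw.py -43.3 0 12 10 8 7 6 5
```

```text
t 10.35 pos [0.5996 0.141  0.1429] F [3.96 2.35 0.32] T [ 0.44 -0.59  0.1 ] op 0.0091 j [-50.4  11.9  36.9 107.7  -8.9  51.  -85.9]
tongue xyz mm [-41.46   0.32   0.2 ] yaw,pitch,roll [ 0.04 12.04 -0.03] Forg [4.42 1.31 0.32]
12.0 ([0.0001, 0.0004, 0.0008], [0.04, -0.04, -0.02])
10.0 ([0.0027, 0.0004, 0.0004], [0.04, -2.04, -0.02])
8.0 ([0.0054, 0.0004, 0.0002], [0.04, -4.04, -0.02])
7.0 ([0.0068, 0.0004, 0.0001], [0.04, -5.04, -0.02])
6.0 ([0.0081, 0.0004, -0.0], [0.04, -6.04, -0.02])
5.0 ([0.0095, 0.0004, -0.0001], [0.04, -7.04, -0.02])
```

>>> drive_tool:
  plan:
    - [[0.0027,0.0002,0.0005],[0,-2,0],-1]
    - [[0.0047,0.0002,0.0003],[0,-3.5,0],-1]
    - [[0.0047,0.0002,0.0003],[0,-3.5,0],-1]

```text
clock: 10.65
ee_pos: [0.6011, 0.1412, 0.1385]
tcp_rot: [[0.145, 0.244, -0.959], [0.036, -0.97, -0.242], [-0.989, 0.001, -0.15]]
ft_force: [3.9, 2.9, 1.2]
opening: 0.0095
```

```bash
python3 sw.py -43.3 0 8 7 6 5 4 3; python3 - <<'E'
from h import *
from workcell import *
c=capture("scene"); cv2.imwrite("pics/s7c.png",cv2.resize(c["image"][180:270,290:390],None,fx=6,fy=6,interpolation=cv2.INTER_CUBIC))
E
```

```text
t 10.65 pos [0.6011 0.1412 0.1385] F [3.91 2.91 1.24] T [ 0.44 -0.71  0.11] op 0.0095 j [-49.1  14.9  36.6 104.7 -10.8  55.  -84.4]
tongue xyz mm [-41.78   0.18   0.14] yaw,pitch,roll [ 0.05  8.62 -0.05] Forg [4.5  1.87 1.24]
8.0 ([0.0008, 0.0003, 0.0007], [0.05, -0.62, -0.04])
7.0 ([0.0022, 0.0003, 0.0005], [0.05, -1.62, -0.04])
6.0 ([0.0035, 0.0003, 0.0003], [0.05, -2.62, -0.04])
5.0 ([0.0049, 0.0003, 0.0002], [0.05, -3.62, -0.04])
4.0 ([0.0062, 0.0003, 0.0001], [0.05, -4.62, -0.04])
3.0 ([0.0076, 0.0003, -0.0], [0.04, -5.62, -0.04])
```

View pics/s7c.png

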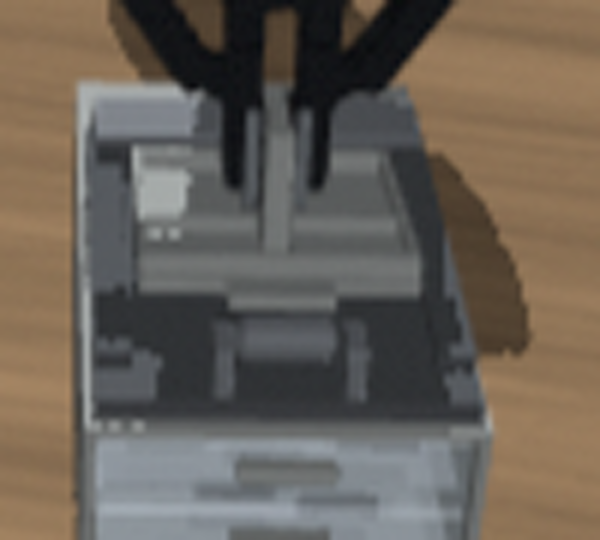

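The tab at (283,302) is centred just inboard of the roller at (288,340). Swinging on in small steps.

>>> drive_tool:
  plan:
    - [[0.0015,0.0001,0.0006],[0,-1.1,0],-1]
    - [[0.003,0.0001,0.0005],[0,-2.1,0],-1]
    - [[0.003,0.0001,0.0005],[0,-2.1,0],-1]

```text
clock: 11.0
ee_pos: [0.6016, 0.1415, 0.1361]
tcp_rot: [[0.112, 0.244, -0.963], [0.028, -0.97, -0.243], [-0.993, 0.0, -0.116]]
ft_force: [3.9, 2.6, 4.3]
opening: 0.0094
```

```bash
python3 sw.py -43.3 0 6 5 4 3 2 1 0
```

```text
t 11.0 pos [0.6016 0.1415 0.1361] F [3.88 2.56 4.32] T [ 0.51 -0.89  0.15] op 0.0094 j [-48.3  16.7  36.4 102.9 -11.7  57.4 -83.6]
tongue xyz mm [-42.11   0.3    0.35] yaw,pitch,roll [ 0.04  6.64 -0.02] Forg [4.39 1.54 4.32]
6.0 ([0.0011, 0.0004, 0.0005], [0.04, -0.64, -0.02])
5.0 ([0.0025, 0.0004, 0.0003], [0.04, -1.64, -0.02])
4.0 ([0.0038, 0.0004, 0.0002], [0.04, -2.64, -0.02])
3.0 ([0.0052, 0.0004, 0.0], [0.04, -3.64, -0.02])
2.0 ([0.0065, 0.0004, -0.0001], [0.04, -4.64, -0.02])
1.0 ([0.0079, 0.0004, -0.0002], [0.04, -5.64, -0.02])
0.0 ([0.0092, 0.0004, -0.0002], [0.04, -6.64, -0.02])
```

>>> drive_tool:
  plan:
    - [[0.0015,0,0.0004],[0,-1,0],-1]
    - [[0.0027,0,0.0003],[0,-1.8,0],-1]

```text
clock: 11.2
ee_pos: [0.6022, 0.1416, 0.1339]
tcp_rot: [[0.083, 0.244, -0.966], [0.021, -0.97, -0.244], [-0.996, 0.0, -0.085]]
ft_force: [6.8, 1.2, 1.2]
opening: 0.0093
```

```bash
python3 sw.py -43.3 0 5 4 3 2 1 0
```

```text
t 11.2 pos [0.6022 0.1416 0.1339] F [6.81 1.19 1.23] T [ 0.48 -1.49  0.19] op 0.0093 j [-47.6  18.2  36.3 101.4 -12.5  59.4 -83. ]
tongue xyz mm [-42.29   0.35   0.39] yaw,pitch,roll [ 0.05  4.9  -0.01] Forg [ 6.9  -0.51  1.23]
5.0 ([0.0002, 0.0004, 0.0006], [0.05, 0.1, -0.01])
4.0 ([0.0015, 0.0004, 0.0004], [0.05, -0.9, -0.01])
3.0 ([0.0029, 0.0004, 0.0003], [0.05, -1.9, -0.01])
2.0 ([0.0042, 0.0004, 0.0001], [0.05, -2.9, -0.01])
1.0 ([0.0056, 0.0004, -0.0], [0.05, -3.9, -0.01])
0.0 ([0.0069, 0.0004, -0.0001], [0.05, -4.9, -0.01])
```

>>> drive_tool:
  plan:
    - [[0.0015,0,0.0003],[0,-1,0],-1]
    - [[0.003,0,0.0002],[0,-2,0],-1]

```text
clock: 11.4
ee_pos: [0.6028, 0.1418, 0.1311]
tcp_rot: [[0.05, 0.244, -0.968], [0.012, -0.97, -0.244], [-0.999, 0.0, -0.051]]
ft_force: [6.8, 2.4, 2.0]
opening: 0.0093
```

```bash
python3 sw.py -43.3 0 3 2 1 0; python3 - <<'E'
from h import *
from workcell import *
c=capture("scene"); cv2.imwrite("pics/s8c.png",cv2.resize(c["image"][180:270,290:390],None,fx=6,fy=6,interpolation=cv2.INTER_CUBIC))
E
```

```text
t 11.4 pos [0.6028 0.1418 0.1311] F [6.85 2.37 2.05] T [ 0.45 -1.45  0.17] op 0.0093 j [-46.7  20.   36.   99.6 -13.3  61.7 -82.5]
tongue xyz mm [-42.41   0.33   0.23] yaw,pitch,roll [ 0.05  2.93 -0.01] Forg [7.22 0.63 2.05]
3.0 ([0.0001, 0.0004, 0.0007], [0.05, 0.07, -0.01])
2.0 ([0.0014, 0.0004, 0.0005], [0.05, -0.93, -0.01])
1.0 ([0.0028, 0.0004, 0.0003], [0.05, -1.93, -0.01])
0.0 ([0.0041, 0.0004, 0.0001], [0.05, -2.93, -0.01])
```

View pics/s8c.png

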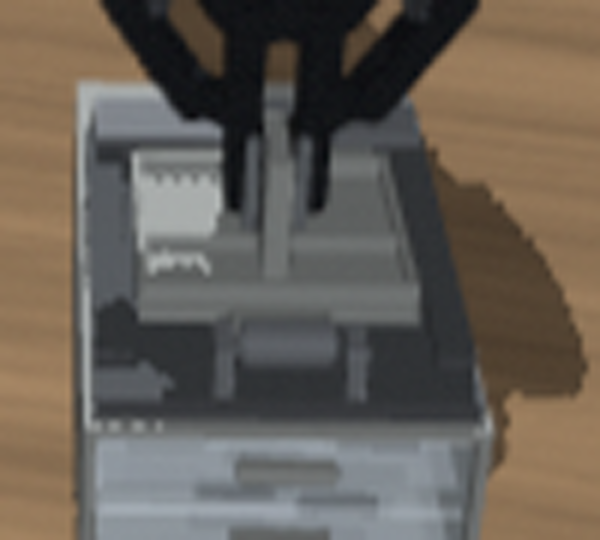

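The tab is now down behind the roller at (288,340). Carrying on to flat.

>>> drive_tool:
  plan:
    - [[0.0014,0,0.0004],[0,-1,0],-1]
    - [[0.0028,0,0.0003],[0,-2,0],-1]

```text
clock: 11.65
ee_pos: [0.6035, 0.142, 0.1283]
tcp_rot: [[0.015, 0.245, -0.969], [0.003, -0.97, -0.245], [-1.0, 0.001, -0.016]]
ft_force: [8.4, 2.4, -1.0]
opening: 0.0091
```

```bash
python3 sw.py -43.1 0 1 0
```

```text
t 11.65 pos [0.6035 0.142  0.1283] F [ 8.38  2.43 -1.03] T [ 0.46 -1.61  0.18] op 0.0091 j [-45.9  21.8  35.8  97.8 -13.9  64.  -82. ]
tongue xyz mm [-4.242e+01  3.800e-01  4.000e-02] yaw,pitch,roll [ 0.07  0.9  -0.03] Forg [ 8.72  0.31 -1.03]
1.0 ([-0.0001, 0.0005, 0.0006], [0.07, 0.1, -0.03])
0.0 ([0.0012, 0.0005, 0.0004], [0.07, -0.9, -0.03])
```

>>> drive_tool:
  plan:
    - [[0.0012,0,0.0002],[0,-0.9,0],-1]
    - [[0.0017,0,0.0002],[0,-0.9,0],-1]
    - [[0.0017,0,0.0002],[0,-0.9,0],-1]

```text
clock: 11.95
ee_pos: [0.6037, 0.142, 0.1271]
tcp_rot: [[0.0, 0.245, -0.97], [-0.0, -0.97, -0.245], [-1.0, 0.0, -0.0]]
ft_force: [2.9, 1.3, 5.8]
opening: 0.0092
```

```bash
python3 sw.py -42.5 0 0
```

```text
t 11.95 pos [0.6037 0.142  0.1271] F [2.89 1.25 5.76] T [ 0.34 -0.73  0.13] op 0.0092 j [-45.6  22.5  35.7  97.  -14.2  65.  -81.7]
tongue xyz mm [-42.49   0.34   0.06] yaw,pitch,roll [ 0.06  0.02 -0.03] Forg [3.11 0.51 5.76]
0.0 ([0.0001, 0.0004, 0.0], [0.06, -0.02, -0.03])
```

>>> drive_tool:
  plan:
    - [[0,0,0],[0,0,0],-1]
    - [[0,0,0],[0,0,0],-0.7]
    - [[0,0,0],[0,0,0],-0.3]
    - [[0,0,0],[0,0,0],0]
    - [[0,0,0],[0,0,0],0]
    - [[0,0,0],[0,0,0],0]

```text
clock: 12.55
ee_pos: [0.6034, 0.1419, 0.1269]
tcp_rot: [[-0.0, 0.245, -0.97], [-0.001, -0.97, -0.245], [-1.0, 0.0, 0.0]]
ft_force: [-0.1, 0.6, -0.2]
opening: 0.0426
```

```bash
python3 sw.py -42.5 0 0; python3 - <<'E'
from h import *
from workcell import *
c=capture("scene"); cv2.imwrite("pics/s9c.png",cv2.resize(c["image"][180:270,290:390],None,fx=6,fy=6,interpolation=cv2.INTER_CUBIC))
E
```

```text
t 12.55 pos [0.6034 0.1419 0.1269] F [-0.06  0.6  -0.16] T [-0.02 -0.05 -0.02] op 0.0426 j [-45.6  22.5  35.7  97.  -14.2  65.1 -81.7]
tongue xyz mm [-42.76   0.29  -0.06] yaw,pitch,roll [ 0.06 -0.01 -0.03] Forg [ 0.09  0.59 -0.16]
0.0 ([-0.0001, 0.0004, -0.0003], [0.06, 0.01, -0.03])
```

View pics/s9c.png

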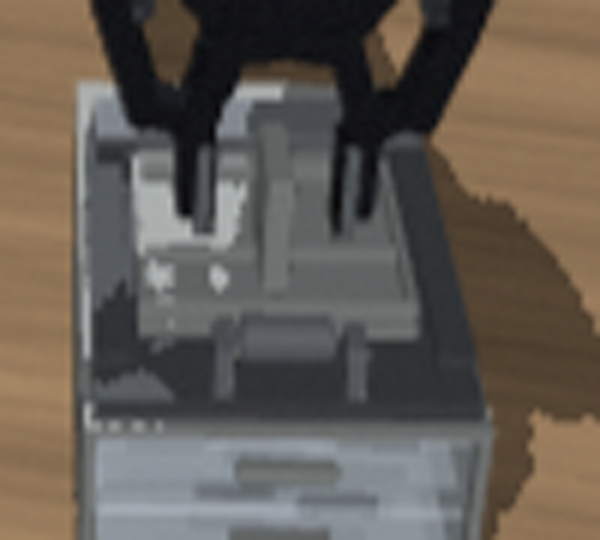

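The tray lies flat with the tab under the roller at (288,340), and the fin is free. I'll retreat straight up, then back out of the top view.

>>> drive_tool:
  plan:
    - [[-0.01,0,0],[0,0,0],0]
    - [[-0.03,0,0],[0,0,0],0]
    - [[-0.06,0,0],[0,0,0],0]
    - [[-0.1,0,0],[0,0,0],0]
    - [[-0.14,0,0],[0,0,0],0]
    - [[-0.14,0.04,0.02],[0,0,0],0]
    - [[-0.14,0.08,0.04],[0,0,0],0]
    - [[-0.14,0.12,0.06],[0,0,0],0]
    - [[-0.14,0.16,0.07],[0,0,0],0]
    - [[-0.14,0.2,0.07],[0,0,0],0]
    - [[-0.14,0.2,0.07],[0,0,0],0]
    - [[-0.14,0.2,0.07],[0,0,0],0]

```text
clock: 13.8
ee_pos: [0.5845, -0.0702, 0.2678]
tcp_rot: [[0.001, 0.242, -0.97], [-0.0, -0.97, -0.242], [-1.0, 0.001, -0.0]]
ft_force: [0.6, 0.5, -0.4]
opening: 0.0426
```

```bash
python3 - <<'E'
from h import *
from workcell import *
show(read_state())
for n in("scene","top"):
    c=capture(n); cv2.imwrite(f"pics/{n}10.png",c["image"]); np.savez(f"{n}10.npz",**c)
t=cv2.imread("pics/top10.png")[155:290,170:280];s=cv2.imread("pics/scene10.png")[180:300,290:390]
cv2.imwrite("pics/f.png",np.hstack([cv2.resize(t,(440,540),interpolation=cv2.INTER_CUBIC),cv2.resize(s,(350,540),interpolation=cv2.INTER_CUBIC)]))
T=cam("top10");S=cam("scene10")
for n,c in(("top",T),("scene",S)):
  for q in [(0-42.5+118,48,13),(-42.5+118,-48,13),(-42.5+99,0,50),(-42.5+55,0,50),(-42.5+130,18,5)]:
    u,v=proj(c,ORG+Rtray(OY)@(np.array(q)/1000+[0,0,.11]))
    print(n,q,((u-170)*4,(v-155)*4) if n=="top" else ((u-290)*3.5+440,(v-180)*4.5))
E
```

```text
t 13.8 pos [ 0.5845 -0.0702  0.2678] F [ 0.63  0.48 -0.38] T [ 0.04 -0.01 -0.02] op 0.0426 j [-34.6  13.   44.3  91.5  -9.2  79.2 -65.3]
top (75.5, 48, 13) (np.float64(97.99070946617326), np.float64(157.28268585861838))
top (75.5, -48, 13) (np.float64(268.7895266057542), np.float64(119.05497743343028))
top (56.5, 0, 50) (np.float64(181.98737778331656), np.float64(161.2965971380039))
top (12.5, 0, 50) (np.float64(199.2260763180342), np.float64(241.81625193427578))
top (87.5, 18, 5) (np.float64(149.08327893770172), np.float64(126.7644998075906))
scene (75.5, 48, 13) (np.float64(684.2377519408942), np.float64(227.86713192901448))
scene (75.5, -48, 13) (np.float64(520.221176352311), np.float64(225.43266682923388))
scene (56.5, 0, 50) (np.float64(603.3491732433006), np.float64(136.0498606638999))
scene (12.5, 0, 50) (np.float64(597.7087840207668), np.float64(86.98329168860614))
scene (87.5, 18, 5) (np.float64(633.7988385679491), np.float64(256.71400365278396))
```

View pics/f.png

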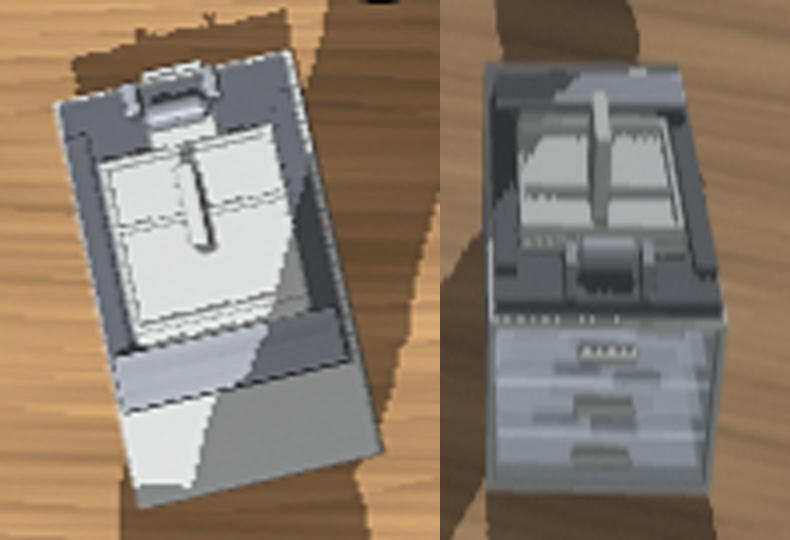

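View pics/scene10.png

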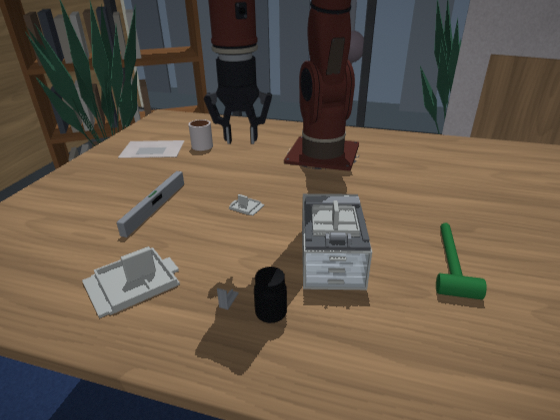

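Tray flat in the carrier, with the tongue under the lip at (230,360) and the tab under the roller at (180,110). The jar, level, hammer and bracket are at the same pixels as at the start. Handing in.

```bash
python3 -c "
from workcell import *
print(job_done())"
```

```text
the job is handed in; nothing more can be done
None
```

The middle-sized tray is back on the organiser, flat, with its tongue under the lip and its tab under the roller. I handed the job in at about 14 s on the clock; no verdict was reported.

**What I did:** I gripped the tray by its fin and pitched it 22° tab-up. I slid the tongue under the lip in 1 mm steps until the force rose to about 6 N. That puts the stop's face at about x = −42.5 mm on the organiser, so the carrier sits about 22 mm to +x. I then swung the tab end down in small steps with a light push on the stop, opened the gripper and backed away.

**Forces:** The highest readings were about 8–9 N sideways against the stop and 6 N vertically. Forces were read only at the end of each move, so a short peak in between would not show, including at the snap itself. I saw no distinct jump for the snap, only the vertical force dropping to about −1 N at under 1° of tilt.

**Last checks:**
- Before release the gripper sat at the height that puts the tray flat on the carrier floor, at 0.0° pitch, with the contact position on the stop unchanged.
- The final pictures show the tab under the roller and the tongue under the lip. The tray's wall corners are within about 1–2 pixels of the predicted seat, with the fin a little further off.
- By eye, the jar, level, hammer and bracket look unmoved. The gripper is clear and the wrist force reads about zero.

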